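# Hold the offset lever level above its mould

### The arm

A 6-joint arm with a two-finger parallel gripper is mounted at the origin on the work surface. World frame = base frame: x ahead of the robot, y to its left, z up, the work surface at z = 0. Lengths are in m, angles in rad, forces in N, time in s.
With the tool pointing down it reaches from about 0.325 to 0.925 m from the base axis. Payload 3.1 kg.
Tool frame: the origin (TCP) lies at the centre of the arm's flange, where the gripper is bolted on; the fingertips stand 173 mm ahead of it and the grasp point (between the pads) lies 155 mm ahead of it (env.tcp_to_grasp is the distance from the TCP to the grasp point, in m); z points along the fingers, y is the line along which they close (so a half turn about z gives the same grasp; the last joint's range is limited). The gripper opens to 85 mm and grips with 20 to 120 N. Pads are 22 mm wide; open, the fingers measure 114 mm over their backs; the gripper's body (76 mm by 85 mm) begins 54 mm behind the grasp point. The pads swing forward as they close: fully open they stand 13 mm farther back than shut.
Start: joints at [-1.247, 0.217, 1.613, -0, 1.311, -0.112], TCP at [0.264, -0.567, 0.405] pointing down, gripper open.
Joint ranges: [-2.75, 2.75], [-0.78, 2.1], [0.31, 2.55], [-1.13, 4.27], [0.13, 2.63], [-2.58, 2.58]. Speed limits (rad/s): [2.79, 2.79, 3.14, 3.14, 3.14, 3.14].

### API

Orientations are given as a rotation vector (axis times angle).
In Python, from bench import status, vision, ticket, env gives the robot as it stands.
- The arm moves only by the shell command python3 -m handwheel 'ROWS' [FORCE]. ROWS is JSON, a list of rows, each an object of numbers: "dx", "dy", "dz": the shift along the tool's x, y, z in cm; "ax", "ay", "az": the turn, a rotation vector about the tool's x, y, z in degrees; "claw": the finger opening in cm, from 0 to 8.54. A call has 1 to 10 rows; each row is the pose to reach, as a shift and turn from the pose commanded when the call began, along the tool's axes at that moment; what a row does not reach only later rows make up. A row lasts 1/10 s, in which the tool goes at most 50 mm and 8.59 degrees, less where a joint would pass 70% of its speed; a pose out of reach is approached as far as the arm can. A call with a gripper value outside its range is refused whole. The fingers move at their own pace and stop on an object; FORCE is the grip in N (left out, the last holds). Time passes only in rows, so rows that repeat a pose let the fingers close. It gives the time, the measured TCP pose, the force, the opening and the grip force at its end, in the units of the state.
- status.observe(): the state, without advancing time (a new reading comes with each control period).
- vision.capture(name): name is "side" or "top"; returns a dict with "pixels" (480x640x3 uint8, blue, green, red), "fx", "fy", "cx", "cy" (pixels), "R" (3x3) and "t" (3): a world point X has camera coordinates R X + t. Camera axes: x right, y down, z forward; pixel columns grow to the right and rows downward; lengths in m; the calibration is good to about 2 mm. A picture is of the moment at which its call begins. There is no depth.
- ticket.job_done(): hands the job in; it is judged then, once.
The state is a dict: "time": time; "qpos": joint angles; "joint_vel": joint speeds; "effort": joint torques, N m; "eef_pos": TCP position; "tcp_rot": TCP orientation; "force": force on the tool from outside, world axes, zero at the start; "moment": the same for the moment, N m; "opening": finger opening in m; "finger_force": force on a finger pad.
Only numpy, scipy, OpenCV 4.12 (cv2) and the standard library are available. Lean on these libraries where they do the work, as an engineer would, in place of code of your own. Each camera call takes 0.05 s, during which the arm holds its last target. There are 200 camera calls.

### The job

Swing the mould's strap clamp fully open by its upright knob, then pick up the cranked lever at its balance point (not at its middle) and carry it level over the mould. Finish while holding it there: level, the right way up, the round boss over the round seat and the small eye over the fork, its underside about 6 cm above the seat's rim. Do not let the lever touch the mould or the clamp, do not let it go or put it down, and leave everything else on the bench where it is.

Things in the scene. Friction and masses are not known exactly. Their poses are not given: they have to be found in the camera images.
- lever_balance (a point): Balance point of the loose cast aluminium lever (230 mm long, 44 mm high, 0.3 to 0.6 kg, lying flat), half-way up its arm, 25 mm above the underside: grip here. x runs along the straight arm to the big boss, z up. The arm is a bar 16 mm wide (y), 14 to 36 mm above the underside, straight and free from 25 mm on the boss side of this point to 90 mm on the other, where it bends to +y to the small eye.
- lever_boss (a point): Axis of the lever's big round boss, 52 mm across and 44 mm high, 25 mm above the lever's underside; it lies at (54, -7.6) mm from the balance point in the lever's axes.
- lever_eye (a point): Axis of the lever's small round eye, 28 mm across and 44 mm high, 25 mm above the lever's underside; it lies at (-132, 28) mm from the balance point in the lever's axes.
- mould: The grey metal mould, fixed to the bench: base plate 275 x 150 x 20 mm with stepped lugs, a round seat and a fork, 50 mm high without the clamp. Its origin is on the bench straight below where the lever's balance point belongs; x towards the round seat, y towards the clamp's hinge, z up: these are also the lever's axes in its place, so the lever belongs above it with the same yaw.
- mould_seat (a point): Centre of the round seat at its rim, 50 mm above the bench: an upright collar 76 mm across outside, 60 mm inside; at (54, -7.6) mm in the mould's axes.
- mould_fork (a point): Centre between the two upright lugs of the fork at their tops, 50 mm above the bench; at (-132, 28) mm in the mould's axes.
- clamp (a joint): Angle of the strap clamp about its upright hinge, rad: 0 when the strap lies across the seat (knob towards the mould's -y), growing anticlockwise from above to the stop at 1.6, strap along the mould's +x, fully open (open enough above 1.25). Light friction (under 1 N at the knob), no spring; it stays where it is left.
- clamp_knob (a point): The black upright knob near the free end of the steel strap: a round post 20 mm across, its top 112 mm above the bench. This point is on its axis, 94 mm above the bench and 100 mm from the hinge axis. The strap is 20 mm wide and lies 57 to 67 mm above the bench.
- clamp_hinge (a point): A point on the upright axis of the clamp's hinge, 56 mm above the bench, at (54, 75) mm in the mould's axes.
- tape: Bystander: paper tape roll lying flat, 90 mm across, 24 mm high; origin under its centre.
- link: Bystander: small straight aluminium link with two equal ends, 126 mm long, 20 mm high, not the lever; origin under its centre.
- wax: Bystander: jar, 66 mm across, 60 mm high; origin under its centre.
- driver: Bystander: screwdriver lying on the bench; origin under its middle.
Not all that is in view belongs to the job. There is more than one size of the part that bears lever_balance; the job needs the larger.

How it is judged:
On the way, in this order (a step that is already met when the one before it is completed fails the run):
1. the clamp is swung open (value of joint clamp above 1.25 rad), for 0.2 s.
2. the lever is lifted clear of the bench, level, gripped at its balance point (contact force between the fingers and lever above 1 N and x of the grasp point in the frame of lever_balance between -0.02 and 0.02 m and y of the grasp point in the frame of lever_balance between -0.02 and 0.02 m and height (world z) of lever_balance above 0.06 m and angle between lever's own z axis and vertical below 0.12 rad), for 0.2 s.
At the end, for the whole second after the job is handed in: Fingers grip the lever within 20 mm of its balance point; it is still, upright, level within 0.10 rad, boss and eye within 15 mm in plan of seat and fork, underside 35 to 85 mm above the rim, touching neither mould nor clamp; clamp beyond 1.25 rad; bystanders within 20 mm of their starts (contact force between the fingers and lever above 1 N and x of the grasp point in the frame of lever_balance between -0.02 and 0.02 m and y of the grasp point in the frame of lever_balance between -0.02 and 0.02 m and value of joint clamp above 1.25 rad and angle between lever's own z axis and vertical below 0.1 rad and horizontal distance between lever_boss and mould_seat below 0.015 m and horizontal distance between lever_eye and mould_fork below 0.015 m and height (world z) of lever_balance between 0.11 and 0.16 m and linear speed of lever below 0.02 m/s and angular speed of lever below 0.1 rad/s and contact force between lever and mould below 0.05 N and distance of each of tape, link, wax, driver from where it was at the start of the episode below 0.02 m); the arm keeps its last pose, push and grip.
It fails at once if the lever touches the mould or the clamp (contact force between lever and mould above 1 N).
It fails at once if the lever tips while carried (height (world z) of lever_balance above 0.06 m and angle between lever's own z axis and vertical above 0.35 rad).
It fails at once if a bystander is disturbed (distance of any of tape, link, wax, driver from where it was at the start of the episode above 0.03 m).
It also fails if it takes over 58 s, if anything falls off the work surface, if the arm or the gripper's body presses on something with over 40 N, if the wrist force passes 120 N, or if a joint passes its speed limit or range.

## Working session

There is one attempt and no reset: what is moved stays moved. The work goes in short steps, Python scripts to look and compute and a shell command to move; the robot and the scene stay as the last step left them, time stands still between calls to the robot, and variables do not carry over. Pictures are saved under pics/ and viewed, at most 10 in all, crops included, and the job is handed in when it is done.

```bash
ls; mkdir -p pics
python3 - <<'E'
from bench import status, vision, env
import cv2
s=status.observe();print({k:s[k] for k in('time','qpos','eef_pos','tcp_rot','opening')})
for n in('top','side'):
    c=vision.capture(n);cv2.imwrite(f'pics/{n}0.png',c['pixels']);print(n,c['fx'],c['fy'],c['cx'],c['cy'],c['R'],c['t'])
E
```

```text
pics
{'time': 0.0, 'qpos': array([-1.24722020e+00,  2.17775471e-01,  1.61492828e+00,  7.88950842e-06,
        1.31132687e+00, -1.12190777e-01]), 'eef_pos': array([ 0.26371346, -0.56619508,  0.40335761]), 'tcp_rot': array([-3.06494931e+00, -6.78570628e-01,  3.91792594e-04]), 'opening': 0.08548994619458108}
top 553.5707536818157 553.5707536818157 321.19447726417866 235.47153948279887 [[ 0.00322732 -0.99983729 -0.01774756]
 [-0.99711167 -0.00187079 -0.07592641]
 [ 0.07588085  0.01794134 -0.99695547]] [-0.05759805  0.53093163  1.3428904 ]
side 433.08589174134175 433.08589174134175 316.0421422403934 242.89236715712093 [[-0.76930619 -0.63887633  0.00223822]
 [-0.49101278  0.58900689 -0.6418546 ]
 [ 0.40874739 -0.49488172 -0.76682309]] [0.34355834 0.35524793 1.06151004]
```

View pics/top0.png

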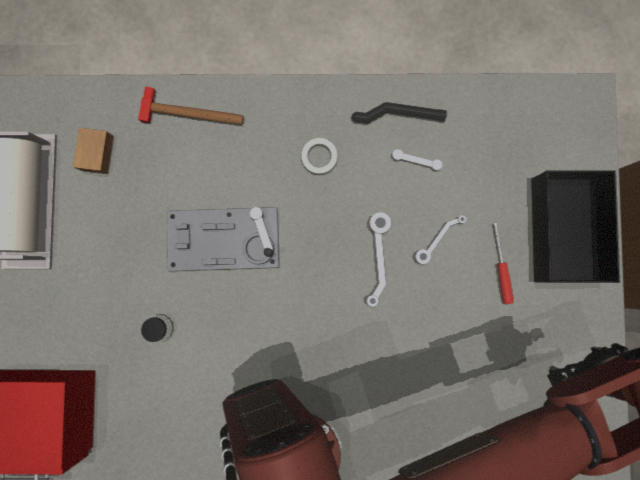

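View pics/side0.png

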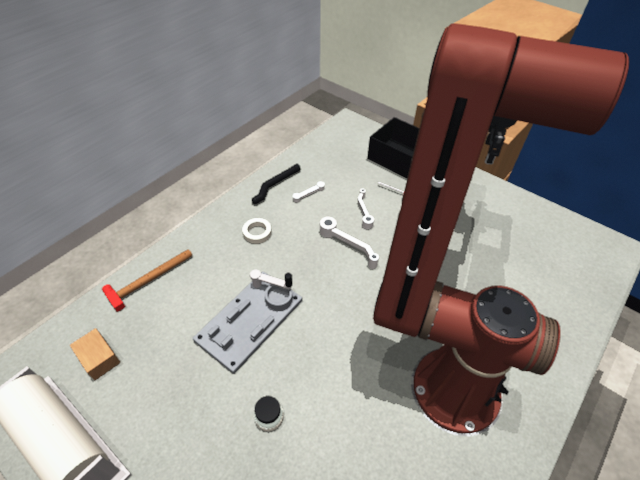

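The top view shows two cranked levers: a large one with its boss at (380,223) and eye at (373,300), and a small one with its boss at (423,257) and eye at (462,219). The link is at (417,160). The large lever fits the description, at about 230 mm long. The mould spans (168–278, 208–270), with the hinge at (256,213), knob at (267,252) and seat at (260,248). I'll confirm this in one enlarged crop and measure.

```bash
cat > h.py <<'E'
import numpy as np, cv2
from bench import status, vision, env
def cast(c,uv,z):
    uv=np.atleast_2d(np.array(uv,float));R=np.array(c['R']);t=np.array(c['t'])
    d=np.c_[(uv[:,0]-c['cx'])/c['fx'],(uv[:,1]-c['cy'])/c['fy'],np.ones(len(uv))]@R
    o=-R.T@t
    return o+d*((z-o[2])/d[:,2])[:,None]
def proj(c,P):
    q=np.atleast_2d(P)@np.array(c['R']).T+np.array(c['t'])
    return np.c_[q[:,0]/q[:,2]*c['fx']+c['cx'],q[:,1]/q[:,2]*c['fy']+c['cy']]
E
python3 - <<'E'
from h import *
c=vision.capture('top');im=c['pixels']
cr=im[190:310,160:480]
cv2.imwrite('pics/crop1.png',cv2.resize(cr,None,fx=2.5,fy=2.5,interpolation=cv2.INTER_CUBIC))
hsv=cv2.cvtColor(im,cv2.COLOR_BGR2HSV)
g=cv2.cvtColor(im,cv2.COLOR_BGR2GRAY)
for y,x in((260,379),(245,379),(230,200),(250,330),(213,256),(230,261),(252,267),(248,253)): print((x,y),im[y,x])
# bright blobs
m=((g>150)).astype(np.uint8);m[:190]=0;m[310:]=0;m[:,:160]=0;m[:,480:]=0
n,l,st,ce=cv2.connectedComponentsWithStats(m)
for i in range(1,n):
    if st[i,4]>60: print('bright',st[i],ce[i])
E
```

```text
(379, 260) [187 183 182]
(379, 245) [189 185 183]
(200, 230) [139 136 134]
(330, 250) [128 135 137]
(256, 213) [189 185 183]
(261, 230) [188 184 183]
(267, 252) [61 62 63]
(253, 248) [139 136 136]
bright [249 207  23  42 368] [260.2826087  226.17663043]
bright [367 212  24  95 738] [379.20731707 253.66937669]
bright [416 215  51  49 364] [436.99450549 240.59340659]
```

View pics/crop1.png

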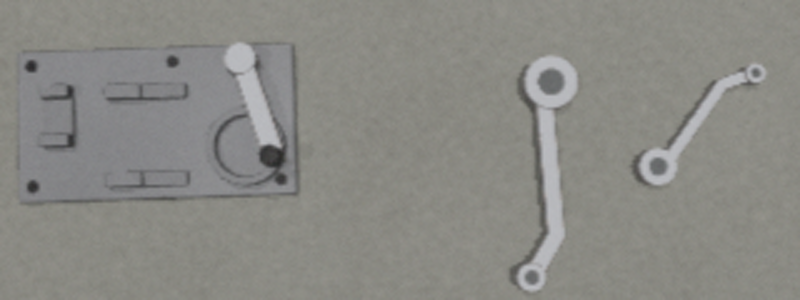

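The crop confirms it: the large lever has its boss at crop (551,80) and eye at (531,277), bending to +y as described. The smaller one, with its boss at (657,166), is the decoy. The clamp is nearly closed, with the knob at (270,155). Next come the positions.

Run:
```python
from h import *
c=vision.capture('top');im=c['pixels'];S=4
def roi(x0,y0,x1,y1): return cv2.resize(im[y0:y1,x0:x1],None,fx=S,fy=S,interpolation=cv2.INTER_CUBIC).astype(int),lambda p:(np.array(p,float)+.5)/S-.5+[x0,y0]
r,f=roi(355,200,400,315)
m=(r.sum(2)>480).astype(np.uint8)
cs,h=cv2.findContours(m,cv2.RETR_CCOMP,cv2.CHAIN_APPROX_NONE)
H=[]
for k,q in enumerate(cs):
    a=cv2.contourArea(q)
    if h[0][k][3]>=0 and a>40:
        (x,y),rad=cv2.minEnclosingCircle(q);M=cv2.moments(q);p=f([M['m10']/M['m00'],M['m01']/M['m00']]);H.append(p);print('hole',p,rad/S,cast(c,p,.044))
b,e=[cast(c,p,.044)[0] for p in sorted(H,key=lambda p:p[1])]
def frame(b,e,B=np.array([.054,-.0076]),E=np.array([-.132,.028])):
    d=(b-e)[:2];D=B-E;yaw=np.arctan2(d[1],d[0])-np.arctan2(D[1],D[0]);R=np.array([[np.cos(yaw),-np.sin(yaw)],[np.sin(yaw),np.cos(yaw)]])
    return yaw,((b+e)[:2]-R@(B+E))/2,np.hypot(*d)
print('lever yaw,pos,dist',frame(b,e))
# arm centreline check at several rows z=.036
for y in (240,250,260,270,280):
    row=np.where(im[y,360:400].astype(int).sum(1)>480)[0]+360;print(y,row.min(),row.max(),cast(c,[(row.min()+row.max())/2,y],.036)[0])
# mould
r,f=roi(155,195,295,285)
m=((r[...,0]-r[...,2])>1).astype(np.uint8)|(r.sum(2)>480)
m=cv2.morphologyEx(m.astype(np.uint8),cv2.MORPH_OPEN,np.ones((9,9)));m=cv2.morphologyEx(m,cv2.MORPH_CLOSE,np.ones((25,25)))
q=max(cv2.findContours(m,cv2.RETR_EXTERNAL,cv2.CHAIN_APPROX_NONE)[0],key=cv2.contourArea)
box=f(cv2.boxPoints(cv2.minAreaRect(q)));W=cast(c,box,.02)
print('box',box,W,np.linalg.norm(W-np.roll(W,1,0),axis=1))
# hinge disc, knob
m=(r.sum(2)>480).astype(np.uint8);dt=cv2.distanceTransform(m,cv2.DIST_L2,5);_,rad,_,p=cv2.minMaxLoc(dt);p=f(p);print('hinge',p,rad/S,cast(c,p,.07))
m=(r.sum(2)<225).astype(np.uint8);n,l,st,ce=cv2.connectedComponentsWithStats(m)
for i in range(1,n):
    if st[i,4]>100: print('dark',st[i]/S,f(ce[i]),cast(c,f(ce[i]),.112),cast(c,f(ce[i]),.02))
cv2.imwrite('pics/m.png',cv2.resize(im[200:280,160:290],None,fx=6,fy=6,interpolation=cv2.INTER_CUBIC))
```

```text
hole [372.31751208 300.47725443] 3.3831615447998047 [[ 0.3735112  -0.17948948  0.044     ]]
hole [380.01315104 222.21307292] 5.901150226593018 [[ 0.56163289 -0.19877352  0.044     ]]
lever yaw,pos,dist (np.float64(0.0869592493029499), array([ 0.50731055, -0.19590582]), np.float64(0.18910750045639083))
240 376 381 [ 0.51907813 -0.19560806  0.036     ]
250 377 382 [ 0.49480328 -0.19791425  0.036     ]
260 378 383 [ 0.47059642 -0.20021399  0.036     ]
270 379 384 [ 0.44645727 -0.2025073   0.036     ]
280 380 384 [ 0.42238157 -0.2035902   0.036     ]
box [[165.68997955 211.47360802]
 [275.2432785  205.76070213]
 [278.35788727 265.48784637]
 [168.80458832 271.20075226]] [[0.59004924 0.32987738 0.02      ]
 [0.60457356 0.05771807 0.02      ]
 [0.45697993 0.04865364 0.02      ]
 [0.44217244 0.31852458 0.02      ]] [0.14831195 0.2725466  0.14787171 0.27027687]
hinge [255.375 212.625] 5.742249011993408 [[0.58154734 0.09988445 0.07      ]]
dark [72.25 18.    3.5   3.5  39.75] [228.4740566  214.20518868] [[0.57286765 0.15626432 0.112     ]] [[0.58341733 0.17348241 0.02      ]]
dark [15.5  19.5   3.75  4.   47.5 ] [171.97105263 216.12894737] [[0.56823958 0.28720429 0.112     ]] [[0.57845296 0.31393707 0.02      ]]
dark [28.75 29.5   5.5   5.   42.75] [187.11769006 226.91593567] [[0.54326241 0.25149427 0.112     ]] [[0.55166084 0.27563221 0.02      ]]
dark [31.75 49.    3.    4.75 38.25] [187.93872549 245.94035948] [[0.49931966 0.24864307 0.112     ]] [[0.50452501 0.27257382 0.02      ]]
dark [109.25  53.5    9.75   8.75 260.75] [268.5509348  252.24628476] [[0.48525253 0.06268689 0.112     ]] [[0.4894357  0.07310522 0.02      ]]
dark [115.5   64.75   3.5    3.75  39.75] [271.83883648 261.09669811] [[0.46499469 0.05493259 0.112     ]] [[0.46770583 0.06478745 0.02      ]]
dark [16.25 67.75  3.75  4.   47.5 ] [172.59342105 264.28684211] [[0.45705869 0.28312192 0.112     ]] [[0.45919317 0.30955807 0.02      ]]
```

View pics/m.png

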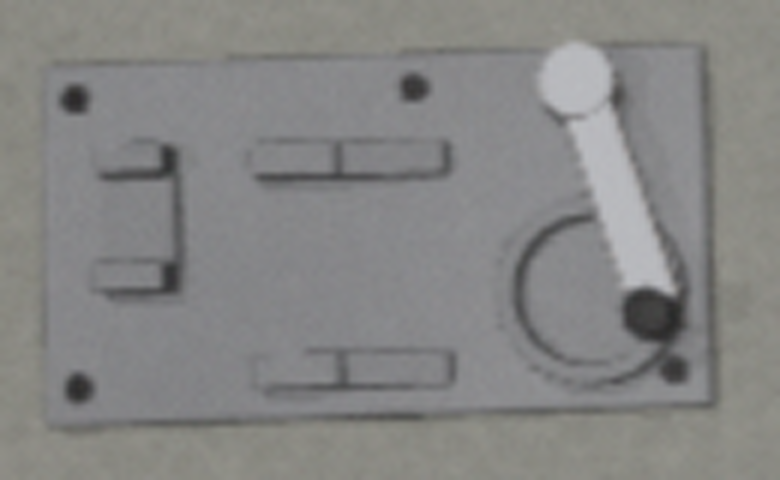

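```bash
cat >> h.py <<'E'
from scipy.spatial.transform import Rotation as Ro
def step(p,psi,Rt=None):  # grasp target p, tool x heading psi (deg), pointing down -> dx,dy,dz cm, a deg
    s=status.observe();R0=Ro.from_rotvec(s['tcp_rot'])
    R1=Ro.from_matrix(np.array([[np.cos(psi),np.sin(psi),0],[np.sin(psi),-np.cos(psi),0],[0,0,-1]]))
    tcp=np.array(p)-R1.as_matrix()[:,2]*env.tcp_to_grasp
    d=R0.inv().apply(tcp-s['eef_pos'])*100;a=(R0.inv()*R1).as_rotvec(degrees=True)
    return np.round(d,2),np.round(a,2)
E
python3 - <<'E'
from h import *
c=vision.capture('top')
print('cam',-np.array(c['R']).T@np.array(c['t']))
yaw=np.deg2rad(-88);R=np.array([[np.cos(yaw),-np.sin(yaw)],[np.sin(yaw),np.cos(yaw)]])
for z in(.067,.07,.075):
    h=cast(c,[255.375,212.625],z)[0,:2];print('origin by hinge',z,h,h-R@[.054,.075])
fk=cast(c,[181.8,236],.05)[0,:2];print('origin by fork',fk-R@[-.132,.028])
h=cast(c,[255.4,212.6],.07)[0,:2];o=h-R@[.054,.075]
P=np.r_[o+R@[.054,-.0076],.05];print('seat px',(proj(c,P)[0]-[160,200])*6,'rim left/right/low',[(proj(c,np.r_[o+R@(np.array([.054,-.0076])+v),.05])[0]-[160,200])*6 for v in([-.03,0],[.03,0],[0,-.03],[-.038,0],[0,-.038])])
k=np.array([.4855,.064])
for th in np.arange(.33,1.6,.15): print(round(th,2),np.round(h+.1*R@[np.sin(th),-np.cos(th)],4))
print('above knob',step([k[0],k[1],.18],np.deg2rad(55)))
s=vision.capture('side');q=s['pixels'];m=(q.max(2)<40).astype(np.uint8);m[:260]=0;m[300:]=0;m[:,:270]=0;m[:,310:]=0
print(np.argwhere(m)[:,::-1].mean(0),proj(s,np.r_[h+.1*R@[np.sin(.33),-np.cos(.33)],.094]))
E
```

```text
cam [ 0.42768434 -0.08068867  1.37809144]
origin by hinge 0.067 [0.58190021 0.10029858] [0.50506133 0.15164822]
origin by hinge 0.07 [0.58154734 0.09988445] [0.50470845 0.15123409]
origin by hinge 0.075 [0.58095922 0.09919424] [0.50412033 0.15054388]
origin by fork [0.50347929 0.14729715]
seat px [583.83980369 285.94897273] rim left/right/low [array([509.27628995, 288.38509489]), array([658.45463862, 283.51117381]), array([585.55080927, 360.71735356]), array([489.40134711, 289.0344445 ]), array([586.00807438, 380.69915373])]
0.33 [0.4882 0.0641]
0.48 [0.4946 0.0506]
0.63 [0.5029 0.0381]
0.78 [0.513  0.0271]
0.93 [0.5247 0.0176]
1.08 [0.5376 0.01  ]
1.23 [0.5515 0.0045]
1.38 [0.5661 0.001 ]
1.53 [ 5.81e-01 -2.00e-04]
above knob (array([ 46.71, -47.78,   7.  ]), array([-6.000e-02, -2.000e-02, -3.003e+01]))
[288.48484848 281.72727273] [[288.80585502 277.6908053 ]]
```

```bash
python3 -m handwheel '[{"dx":23.4,"dy":-23.9,"dz":3,"az":-15,"claw":4.2},{"dx":23.4,"dy":-23.9,"dz":3,"az":-15,"claw":4.2},{"dx":23.4,"dy":-23.9,"dz":3,"az":-15,"claw":4.2},{"dx":46.7,"dy":-47.8,"dz":7,"az":-30,"claw":4.2},{"dx":46.7,"dy":-47.8,"dz":7,"az":-30,"claw":4.2},{"dx":46.7,"dy":-47.8,"dz":7,"az":-30,"claw":4.2},{"dx":46.7,"dy":-47.8,"dz":7,"az":-30,"claw":4.2},{"dx":46.7,"dy":-47.8,"dz":7,"az":-30,"claw":4.2},{"dx":46.7,"dy":-47.8,"dz":7,"az":-30,"claw":4.2},{"dx":46.7,"dy":-47.8,"dz":7,"az":-30,"claw":4.2}]' 40
python3 - <<'E'
from h import *
print(step([.487,.064,.18],np.deg2rad(55)),status.observe()['qpos'])
E
```

```text
(array([ 46.85, -47.72,   7.  ]), array([-5.000e-02, -2.000e-02, -3.003e+01])) [-1.24719485e+00  2.17232959e-01  1.61393129e+00 -8.99147699e-06
  1.31129812e+00 -1.12202207e-01]invalid input
```

```bash
python3 -m handwheel '[{"dx":23.4,"dy":-23.9,"dz":3,"ax":0,"ay":0,"az":-15,"claw":4.2},{"dx":23.4,"dy":-23.9,"dz":3,"ax":0,"ay":0,"az":-15,"claw":4.2}]' 40
```

```text
time: 0.5
eef_pos: [0.2968, -0.4725, 0.3955]
tcp_rot: [2.951, 1.077, 0.001]
force: [0.6, 1.0, -0.8]
opening: 0.0591
finger_force: 0.0
```

Run:
```python
from h import *
print(step([.487,.064,.18],np.deg2rad(55)))
```

```text
(array([ 49.11, -28.78,   6.09]), array([ 2.000e-02, -1.000e-02, -1.489e+01]))
```

```bash
python3 -m handwheel '[{"dx":49,"dy":-28.8,"dz":6,"ax":0,"ay":0,"az":-15,"claw":4.2},{"dx":49,"dy":-28.8,"dz":6,"ax":0,"ay":0,"az":-15,"claw":4.2},{"dx":49,"dy":-28.8,"dz":6,"ax":0,"ay":0,"az":-15,"claw":4.2},{"dx":49,"dy":-28.8,"dz":6,"ax":0,"ay":0,"az":-15,"claw":4.2},{"dx":49,"dy":-28.8,"dz":6,"ax":0,"ay":0,"az":-15,"claw":4.2},{"dx":49,"dy":-28.8,"dz":6,"ax":0,"ay":0,"az":-15,"claw":4.2},{"dx":49,"dy":-28.8,"dz":6,"ax":0,"ay":0,"az":-15,"claw":4.2},{"dx":49,"dy":-28.8,"dz":6,"ax":0,"ay":0,"az":-15,"claw":4.2},{"dx":49,"dy":-28.8,"dz":6,"ax":0,"ay":0,"az":-15,"claw":4.2},{"dx":49,"dy":-28.8,"dz":6,"ax":0,"ay":0,"az":-15,"claw":4.2}]' 40
python3 -m handwheel '[{"dx":0,"dy":0,"dz":0,"ax":0,"ay":0,"az":0,"claw":4.2},{"dx":0,"dy":0,"dz":0,"ax":0,"ay":0,"az":0,"claw":4.2},{"dx":0,"dy":0,"dz":0,"ax":0,"ay":0,"az":0,"claw":4.2},{"dx":0,"dy":0,"dz":0,"ax":0,"ay":0,"az":0,"claw":4.2}]'
python3 - <<'E'
from h import *
print(step([.487,.064,.094],np.deg2rad(55)))
c=vision.capture('side');cv2.imwrite('pics/s1.png',cv2.resize(c['pixels'][160:340,180:400],None,fx=3,fy=3))
E
```

```text
time: 1.5
eef_pos: [0.4639, -0.0021, 0.3435]
tcp_rot: [2.786, 1.45, 0.002]
force: [0.7, 0.0, 0.4]
opening: 0.0422
finger_force: 0.0
time: 1.9
eef_pos: [0.4635, -0.0055, 0.3435]
tcp_rot: [2.788, 1.446, 0.0]
force: [1.1, -0.3, -0.6]
opening: 0.0417
finger_force: 0.0
(array([ 7.04, -2.09,  9.47]), array([ 0.02,  0.01, -0.17]))
```

View pics/s1.png

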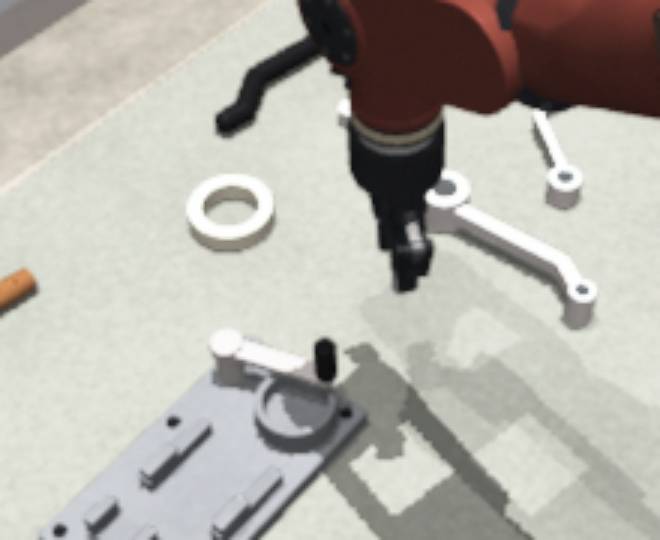

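The side view shows the fingers at crop (405,265), short of the knob at (325,360) by about 7 cm, as computed. I'll go above it, then straight down.

```bash
python3 -m handwheel '[{"dx":7,"dy":-2.1,"dz":1,"ax":0,"ay":0,"az":0,"claw":4.2},{"dx":7,"dy":-2.1,"dz":1,"ax":0,"ay":0,"az":0,"claw":4.2},{"dx":7,"dy":-2.1,"dz":1,"ax":0,"ay":0,"az":0,"claw":4.2},{"dx":7,"dy":-2.1,"dz":4,"ax":0,"ay":0,"az":0,"claw":4.2},{"dx":7,"dy":-2.1,"dz":6.5,"ax":0,"ay":0,"az":0,"claw":4.2},{"dx":7,"dy":-2.1,"dz":9.2,"ax":0,"ay":0,"az":0,"claw":4.2},{"dx":7,"dy":-2.1,"dz":9.2,"ax":0,"ay":0,"az":0,"claw":4.2},{"dx":7,"dy":-2.1,"dz":9.2,"ax":0,"ay":0,"az":0,"claw":4.2}]'
python3 - <<'E'
from h import *
s=status.observe();print(s['eef_pos'],s['force'])
yaw=np.deg2rad(-88);R=np.array([[np.cos(yaw),-np.sin(yaw)],[np.sin(yaw),np.cos(yaw)]])
h=np.array([.5815,.0995])
for th in (.5,.7,.9,1.1,1.3,1.45,1.55): print(th,step(np.r_[h+.1*R@[np.sin(th),-np.cos(th)],.095],np.deg2rad(55)))
E
```

```text
time: 2.75
eef_pos: [0.4865, 0.064, 0.2513]
tcp_rot: [-2.788, -1.447, 0.002]
force: [0.9, -0.3, 0.2]
opening: 0.0419
finger_force: 0.0
[0.48647336 0.06402368 0.25133383] [ 0.90979939 -0.26232762  0.22576372]
0.5 (array([-0.75,  1.63,  0.16]), array([-0.05,  0.05, -0.12]))
0.7 (array([-1.38,  3.52,  0.16]), array([-0.05,  0.05, -0.12]))
0.9 (array([-1.63,  5.5 ,  0.16]), array([-0.05,  0.05, -0.12]))
1.1 (array([-1.47,  7.49,  0.16]), array([-0.05,  0.05, -0.12]))
1.3 (array([-0.93,  9.41,  0.16]), array([-0.05,  0.05, -0.12]))
1.45 (array([-0.27, 10.76,  0.15]), array([-0.05,  0.05, -0.12]))
1.55 (array([ 0.27, 11.6 ,  0.15]), array([-0.05,  0.05, -0.12]))
```

```bash
python3 -m handwheel '[{"dx":-0.7,"dy":1.6,"dz":0,"ax":0,"ay":0,"az":0,"claw":4.2},{"dx":-1.4,"dy":3.5,"dz":0,"ax":0,"ay":0,"az":0,"claw":4.2},{"dx":-1.6,"dy":5.5,"dz":0,"ax":0,"ay":0,"az":0,"claw":4.2},{"dx":-1.5,"dy":7.5,"dz":0,"ax":0,"ay":0,"az":0,"claw":4.2},{"dx":-1.2,"dy":9.4,"dz":0,"ax":0,"ay":0,"az":0,"claw":4.2},{"dx":-0.6,"dy":10.8,"dz":0,"ax":0,"ay":0,"az":0,"claw":4.2},{"dx":0,"dy":11.8,"dz":0,"ax":0,"ay":0,"az":0,"claw":4.2},{"dx":0.2,"dy":12.2,"dz":0,"ax":0,"ay":0,"az":0,"claw":4.2},{"dx":0.2,"dy":12.2,"dz":0,"ax":0,"ay":0,"az":0,"claw":4.2},{"dx":0.2,"dy":12.2,"dz":0,"ax":0,"ay":0,"az":0,"claw":4.2}]'
python3 -m handwheel '[{"dx":0,"dy":-0.4,"dz":0,"ax":0,"ay":0,"az":0,"claw":4.2},{"dx":0,"dy":-0.4,"dz":-5,"ax":0,"ay":0,"az":0,"claw":4.2},{"dx":0,"dy":-0.4,"dz":-10,"ax":0,"ay":0,"az":0,"claw":4.2},{"dx":0,"dy":-0.4,"dz":-10,"ax":0,"ay":0,"az":0,"claw":4.2},{"dx":0,"dy":-0.4,"dz":-10,"ax":0,"ay":0,"az":0,"claw":4.2}]'
python3 - <<'E'
from h import *
print(step([.507,-.196,.17],np.deg2rad(185)))
E
```

```text
time: 3.75
eef_pos: [0.5876, -0.0032, 0.2516]
tcp_rot: [2.787, 1.45, 0.0]
force: [-0.4, 0.6, -0.2]
opening: 0.0422
finger_force: 0.0
time: 4.25
eef_pos: [0.5846, -0.0006, 0.3536]
tcp_rot: [2.784, 1.449, 0.006]
force: [-0.7, 0.5, -0.5]
opening: 0.0419
finger_force: 0.0
(array([-20.46,   4.84,   2.87]), array([   0.25,    0.19, -130.  ]))
```

```bash
python3 -m handwheel '[{"dx":-20.4,"dy":4.8,"dz":2,"ax":0,"ay":0,"az":-80,"claw":4.2},{"dx":-20.4,"dy":4.8,"dz":2,"ax":0,"ay":0,"az":-80,"claw":4.2},{"dx":-20.4,"dy":4.8,"dz":2,"ax":0,"ay":0,"az":-80,"claw":4.2},{"dx":-20.4,"dy":4.8,"dz":2,"ax":0,"ay":0,"az":-80,"claw":4.2},{"dx":-20.4,"dy":4.8,"dz":2,"ax":0,"ay":0,"az":-80,"claw":4.2},{"dx":-20.4,"dy":4.8,"dz":2,"ax":0,"ay":0,"az":-80,"claw":4.2},{"dx":-20.4,"dy":4.8,"dz":2,"ax":0,"ay":0,"az":-80,"claw":4.2},{"dx":-20.4,"dy":4.8,"dz":2,"ax":0,"ay":0,"az":-80,"claw":4.2},{"dx":-20.4,"dy":4.8,"dz":2,"ax":0,"ay":0,"az":-80,"claw":4.2},{"dx":-20.4,"dy":4.8,"dz":2,"ax":0,"ay":0,"az":-80,"claw":4.2}]'
python3 -m handwheel '[{"dx":0,"dy":0,"dz":0,"ax":0,"ay":0,"az":-50,"claw":4.2},{"dx":0,"dy":0,"dz":0,"ax":0,"ay":0,"az":-50,"claw":4.2},{"dx":0,"dy":0,"dz":0,"ax":0,"ay":0,"az":-50,"claw":4.2},{"dx":0,"dy":0,"dz":0,"ax":0,"ay":0,"az":-50,"claw":4.2},{"dx":0,"dy":0,"dz":0,"ax":0,"ay":0,"az":-50,"claw":4.2},{"dx":0,"dy":0,"dz":0,"ax":0,"ay":0,"az":-50,"claw":4.2},{"dx":0,"dy":0,"dz":0,"ax":0,"ay":0,"az":-50,"claw":4.2},{"dx":0,"dy":0,"dz":0,"ax":0,"ay":0,"az":-50,"claw":4.2},{"dx":0,"dy":0,"dz":0,"ax":0,"ay":0,"az":-50,"claw":4.2}]'
python3 - <<'E'
from h import *
print(step([.507,-.196,.025],np.deg2rad(185)),status.observe()['qpos'])
c=vision.capture('top');cv2.imwrite('pics/t2.png',cv2.resize(c['pixels'][190:310,160:480],None,fx=2.5,fy=2.5,interpolation=cv2.INTER_CUBIC))
E
```

```text
time: 5.25
eef_pos: [0.5053, -0.1947, 0.3285]
tcp_rot: [-1.194, -2.9, -0.001]
force: [-0.0, 0.4, -0.7]
opening: 0.042
finger_force: 0.0
time: 6.15
eef_pos: [0.5062, -0.1952, 0.3303]
tcp_rot: [0.134, -3.137, -0.001]
force: [0.2, 0.4, -0.8]
opening: 0.0421
finger_force: 0.0
(array([-0.1 , -0.1 , 15.06]), array([ 0.06, -0.09, -0.13])) [-4.97436649e-01  1.20188434e-01  1.87218068e+00 -6.50167230e-06
  1.15107386e+00 -2.15329288e+00]
```

View pics/t2.png

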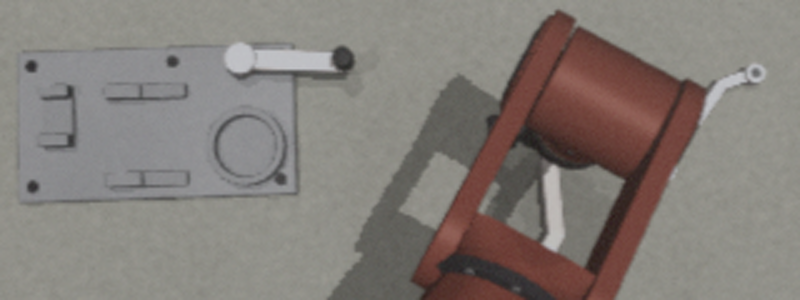

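The clamp is fully open: the strap lies along mould +x, with the hinge at crop (240,58) and knob at (343,58). The lever is undisturbed under the gripper. Now I'll go down and grip.

```bash
python3 -m handwheel '[{"dx":-0.1,"dy":-0.1,"dz":5,"ax":0,"ay":0,"az":0,"claw":4.2},{"dx":-0.1,"dy":-0.1,"dz":9.5,"ax":0,"ay":0,"az":0,"claw":4.2},{"dx":-0.1,"dy":-0.1,"dz":12.5,"ax":0,"ay":0,"az":0,"claw":4.2},{"dx":-0.1,"dy":-0.1,"dz":14,"ax":0,"ay":0,"az":0,"claw":4.2},{"dx":-0.1,"dy":-0.1,"dz":15,"ax":0,"ay":0,"az":0,"claw":4.2},{"dx":-0.1,"dy":-0.1,"dz":15,"ax":0,"ay":0,"az":0,"claw":4.2},{"dx":-0.1,"dy":-0.1,"dz":15,"ax":0,"ay":0,"az":0,"claw":4.2}]'
python3 -m handwheel '[{"dx":0,"dy":0,"dz":0,"ax":0,"ay":0,"az":0,"claw":0.5},{"dx":0,"dy":0,"dz":0,"ax":0,"ay":0,"az":0,"claw":0.5},{"dx":0,"dy":0,"dz":0,"ax":0,"ay":0,"az":0,"claw":0.5},{"dx":0,"dy":0,"dz":0,"ax":0,"ay":0,"az":0,"claw":0.5},{"dx":0,"dy":0,"dz":0,"ax":0,"ay":0,"az":0,"claw":0.5},{"dx":0,"dy":0,"dz":0,"ax":0,"ay":0,"az":0,"claw":0.5},{"dx":0,"dy":0,"dz":0,"ax":0,"ay":0,"az":0,"claw":0.5},{"dx":0,"dy":0,"dz":0,"ax":0,"ay":0,"az":0,"claw":0.5}]' 70
```

```text
time: 6.9
eef_pos: [0.5087, -0.1969, 0.1828]
tcp_rot: [-0.136, 3.136, -0.002]
force: [0.2, -0.6, -0.1]
opening: 0.0419
finger_force: 0.0
time: 7.7
eef_pos: [0.5087, -0.1969, 0.1832]
tcp_rot: [-0.136, 3.136, -0.003]
force: [-0.8, 0.6, 6.7]
opening: 0.0146
finger_force: 70.5
```

```bash
python3 -m handwheel '[{"dx":0,"dy":0,"dz":-1,"ax":0,"ay":0,"az":0,"claw":0.5},{"dx":0,"dy":0,"dz":-3,"ax":0,"ay":0,"az":0,"claw":0.5},{"dx":0,"dy":0,"dz":-6,"ax":0,"ay":0,"az":0,"claw":0.5},{"dx":0,"dy":0,"dz":-10,"ax":0,"ay":0,"az":0,"claw":0.5},{"dx":0,"dy":0,"dz":-14,"ax":0,"ay":0,"az":0,"claw":0.5},{"dx":0,"dy":0,"dz":-17,"ax":0,"ay":0,"az":0,"claw":0.5},{"dx":0,"dy":0,"dz":-17,"ax":0,"ay":0,"az":0,"claw":0.5},{"dx":0,"dy":0,"dz":-17,"ax":0,"ay":0,"az":0,"claw":0.5},{"dx":0,"dy":0,"dz":-17,"ax":0,"ay":0,"az":0,"claw":0.5},{"dx":0,"dy":0,"dz":-17,"ax":0,"ay":0,"az":0,"claw":0.5}]'
python3 - <<'E'
from h import *
s=status.observe();print(s['force'],s['moment'])
# mould from the open view
c=vision.capture('top');im=c['pixels'];S=4;x0,y0=160,200
r=cv2.resize(cv2.cvtColor(im,cv2.COLOR_BGR2GRAY)[y0:280,x0:290],None,fx=S,fy=S,interpolation=cv2.INTER_CUBIC)
ci=cv2.HoughCircles(r,cv2.HOUGH_GRADIENT,1,10,param1=60,param2=12,minRadius=40,maxRadius=75)
for q in ci[0][:6]:
    p=(q[:2]+.5)/S-.5+[x0,y0];w=cast(c,p,.05)[0];print('circle',p,q[2]/S,w, 'r mm',q[2]/S*(1.378-.05)/c['fx']*1e3)
print('balance now by commanded',s['eef_pos']-[0,0,env.tcp_to_grasp])
print(step([.5042,.150,.20],np.deg2rad(92)))
c=vision.capture('side');cv2.imwrite('pics/s2.png',c['pixels'][120:400,150:500])
E
```

```text
time: 8.7
eef_pos: [0.5066, -0.1958, 0.348]
tcp_rot: [0.136, -3.133, -0.005]
force: [0.6, -0.3, -4.8]
opening: 0.0148
finger_force: 69.2
[ 0.55230874 -0.2506059  -4.77551857] [ 0.00075264 -0.01510802 -0.00714198]
circle [257.5 248. ] 12.65 [0.49823484 0.09646638 0.05      ] r mm 30.346977
circle [260.75 248.5 ] 13.875 [0.49704792 0.08861251 0.05      ] r mm 33.285713
circle [261.75 251.25] 15.825 [0.49043027 0.0861252  0.05      ] r mm 37.963707
circle [258.75 250.5 ] 13.9 [0.49221903 0.09337967 0.05      ] r mm 33.345688
circle [260.5  244.75] 16.925 [0.5060866  0.08932009 0.05      ] r mm 40.602577
circle [255.75 250.25] 14.625 [0.4928041 0.1006223 0.05     ] r mm 35.084946
balance now by commanded [ 0.50658415 -0.19582895  0.19326643]
(array([-2.73, 34.49, -0.54]), array([-8.000e-02, -3.300e-01,  9.297e+01]))
```

View pics/s2.png

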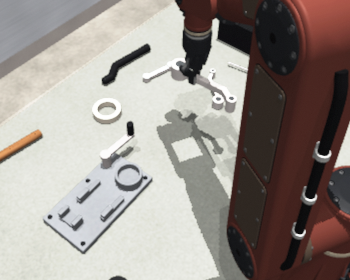

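The lever is lifted level: 4.8 N in the wrist and negligible moment. The 30 mm circle at the seat agrees with the mould origin at (0.504, 0.150). Now I'll carry it.

```bash
python3 -m handwheel '[{"dx":0,"dy":1,"dz":-0.5,"ax":0,"ay":0,"az":3,"claw":0.5},{"dx":-0.2,"dy":3,"dz":-0.5,"ax":0,"ay":0,"az":8,"claw":0.5},{"dx":-0.4,"dy":5,"dz":-0.5,"ax":0,"ay":0,"az":14,"claw":0.5},{"dx":-0.6,"dy":7,"dz":-0.5,"ax":0,"ay":0,"az":20,"claw":0.5},{"dx":-0.8,"dy":9,"dz":-0.5,"ax":0,"ay":0,"az":26,"claw":0.5},{"dx":-1,"dy":11,"dz":-0.5,"ax":0,"ay":0,"az":32,"claw":0.5},{"dx":-1.1,"dy":13,"dz":-0.5,"ax":0,"ay":0,"az":38,"claw":0.5},{"dx":-1.2,"dy":15,"dz":-0.5,"ax":0,"ay":0,"az":43,"claw":0.5},{"dx":-1.3,"dy":16.5,"dz":-0.5,"ax":0,"ay":0,"az":46,"claw":0.5},{"dx":-1.3,"dy":17,"dz":-0.5,"ax":0,"ay":0,"az":47,"claw":0.5}]'
python3 - <<'E'
from h import *
print(step([.504,.150,.20],np.deg2rad(92)))
E
```

```text
time: 9.8
eef_pos: [0.5056, -0.0247, 0.3553]
tcp_rot: [-1.125, -2.931, -0.0]
force: [-0.3, 0.3, -4.0]
opening: 0.0149
finger_force: 69.1
(array([11.8 , 12.88,  0.07]), array([-0.08, -0.09, 46.02]))
```

```bash
python3 -m handwheel '[{"dx":0.7,"dy":0.8,"dz":0,"ax":0,"ay":0,"az":3,"claw":0.5},{"dx":2,"dy":2.2,"dz":0,"ax":0,"ay":0,"az":8,"claw":0.5},{"dx":3.5,"dy":3.9,"dz":0,"ax":0,"ay":0,"az":14,"claw":0.5},{"dx":5,"dy":5.5,"dz":0,"ax":0,"ay":0,"az":20,"claw":0.5},{"dx":6.5,"dy":7.1,"dz":0,"ax":0,"ay":0,"az":26,"claw":0.5},{"dx":8,"dy":8.7,"dz":0,"ax":0,"ay":0,"az":32,"claw":0.5},{"dx":9.5,"dy":10.4,"dz":0,"ax":0,"ay":0,"az":38,"claw":0.5},{"dx":10.8,"dy":11.8,"dz":0,"ax":0,"ay":0,"az":43,"claw":0.5},{"dx":11.6,"dy":12.6,"dz":0,"ax":0,"ay":0,"az":45,"claw":0.5},{"dx":11.8,"dy":12.9,"dz":0,"ax":0,"ay":0,"az":46,"claw":0.5}]'
python3 -m handwheel '[{"dx":0,"dy":0,"dz":0,"ax":0,"ay":0,"az":0,"claw":0.5},{"dx":0,"dy":0,"dz":0,"ax":0,"ay":0,"az":0,"claw":0.5},{"dx":0,"dy":0,"dz":0,"ax":0,"ay":0,"az":0,"claw":0.5}]'
python3 - <<'E'
from h import *
print(step([.504,.150,.135],np.deg2rad(92)),status.observe()['moment'])
for n in('top','side'):
    c=vision.capture(n);cv2.imwrite(f'pics/{n}3.png',c['pixels'])
a=cv2.imread('pics/top3.png')[180:300,150:350];b=cv2.imread('pics/side3.png')[160:400,180:400]
a=cv2.resize(a,(400,240),interpolation=cv2.INTER_CUBIC);b=cv2.resize(b,(400,436),interpolation=cv2.INTER_CUBIC)
o=np.zeros((436,800,3),np.uint8);o[:240,:400]=a;o[:,400:]=b;cv2.imwrite('pics/both3.png',o)
E
```

```text
time: 10.8
eef_pos: [0.5046, 0.1495, 0.3557]
tcp_rot: [-2.182, -2.26, 0.001]
force: [0.3, -0.0, -4.2]
opening: 0.0149
finger_force: 69.1
time: 11.1
eef_pos: [0.5048, 0.1482, 0.3562]
tcp_rot: [2.183, 2.259, -0.001]
force: [0.1, 0.7, -3.0]
opening: 0.0143
finger_force: 69.1
(array([ 0.19, -0.07,  6.65]), array([-0.01,  0.02, -0.06])) [-0.02266902 -0.0330776  -0.05981947]
```

View pics/both3.png

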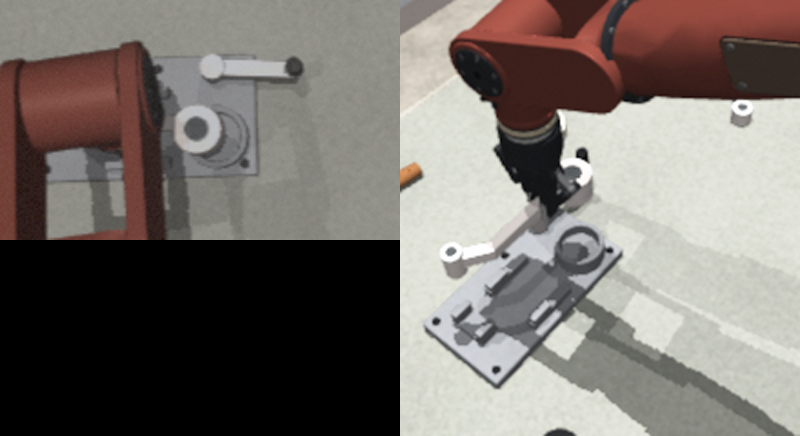

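The lever is level above the mould. In the composite, the boss is at (198,130) beside the seat at (218,135) (parallax from its height). The eye at (452,255) is over the fork end, and the clamp is clear. Now I'll lower it.

```bash
python3 -m handwheel '[{"dx":0.1,"dy":0,"dz":1,"ax":0,"ay":0,"az":0,"claw":0.5},{"dx":0.2,"dy":0,"dz":2.5,"ax":0,"ay":0,"az":0,"claw":0.5},{"dx":0.2,"dy":-0.1,"dz":4,"ax":0,"ay":0,"az":0,"claw":0.5},{"dx":0.2,"dy":-0.1,"dz":5.3,"ax":0,"ay":0,"az":0,"claw":0.5},{"dx":0.2,"dy":-0.1,"dz":6.2,"ax":0,"ay":0,"az":0,"claw":0.5},{"dx":0.2,"dy":-0.1,"dz":6.6,"ax":0,"ay":0,"az":0,"claw":0.5},{"dx":0.2,"dy":-0.1,"dz":6.6,"ax":0,"ay":0,"az":0,"claw":0.5},{"dx":0.2,"dy":-0.1,"dz":6.6,"ax":0,"ay":0,"az":0,"claw":0.5},{"dx":0.2,"dy":-0.1,"dz":6.6,"ax":0,"ay":0,"az":0,"claw":0.5},{"dx":0.2,"dy":-0.1,"dz":6.6,"ax":0,"ay":0,"az":0,"claw":0.5}]'
python3 - <<'E'
from h import *
S=4
t=vision.capture('top');s=vision.capture('side')
yaw=np.deg2rad(-88);R=np.array([[np.cos(yaw),-np.sin(yaw)],[np.sin(yaw),np.cos(yaw)]]);o=np.array([.504,.150])
T={'boss':o+R@[.054,-.0076],'eye':o+R@[-.132,.028]}
def holes(c,name):
    for k,w in T.items():
        p=proj(c,np.r_[w,.154])[0].round().astype(int);x0,y0=p-22
        r=cv2.resize(c['pixels'][y0:y0+44,x0:x0+44],None,fx=S,fy=S,interpolation=cv2.INTER_CUBIC).astype(int)
        cs,h=cv2.findContours((r.sum(2)>450).astype(np.uint8),cv2.RETR_CCOMP,cv2.CHAIN_APPROX_NONE)
        for i,q in enumerate(cs):
            if h[0][i][3]>=0 and cv2.contourArea(q)>40:
                M=cv2.moments(q);u=(np.array([M['m10'],M['m01']])/M['m00']+.5)/S-.5+[x0,y0]
                print(name,k,u,M['m00']/16,'world',cast(c,u,.154)[0],'target',w)
holes(t,'top');holes(s,'side')
cv2.imwrite('pics/s4.png',cv2.resize(s['pixels'][200:400,180:400],None,fx=2.5,fy=2.5,interpolation=cv2.INTER_CUBIC))
E
```

```text
time: 12.2
eef_pos: [0.504, 0.1509, 0.2911]
tcp_rot: [2.182, 2.259, 0.002]
force: [0.1, -0.7, -3.4]
opening: 0.0149
finger_force: 69.1
top boss [250.77485279 245.95014491] 113.21875 world [0.49723165 0.09761004 0.154     ] target [0.4982892  0.09576766]
side boss [276.7254902  261.17401961] 3.1875 world [0.51639203 0.07523703 0.154     ] target [0.4982892  0.09576766]
side eye [212.00717139 314.18509441] 14.34375 world [0.52591414 0.28713589 0.154     ] target [0.52737621 0.28289678]
```

View pics/s4.png

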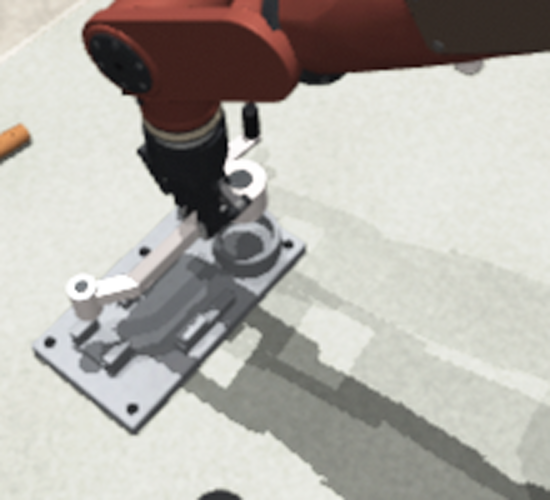

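The lever is held level with boss and eye over seat and fork. The boss is off by (-1, +2) mm and the eye by (-1.5, +4) mm, so I'll trim 2.5 mm, settle and hand in.

```bash
python3 -m handwheel '[{"dx":-0.15,"dy":0,"dz":0,"ax":0,"ay":0,"az":0,"claw":0.5},{"dx":-0.25,"dy":0,"dz":0,"ax":0,"ay":0,"az":0,"claw":0.5},{"dx":-0.25,"dy":0,"dz":0,"ax":0,"ay":0,"az":0,"claw":0.5},{"dx":-0.25,"dy":0,"dz":0,"ax":0,"ay":0,"az":0,"claw":0.5},{"dx":-0.25,"dy":0,"dz":0,"ax":0,"ay":0,"az":0,"claw":0.5},{"dx":-0.25,"dy":0,"dz":0,"ax":0,"ay":0,"az":0,"claw":0.5},{"dx":-0.25,"dy":0,"dz":0,"ax":0,"ay":0,"az":0,"claw":0.5},{"dx":-0.25,"dy":0,"dz":0,"ax":0,"ay":0,"az":0,"claw":0.5}]'
python3 -c "
from bench import ticket
print(ticket.job_done())"
```

```text
time: 13.1
eef_pos: [0.5037, 0.1484, 0.2903]
tcp_rot: [-2.183, -2.259, -0.0]
force: [-0.1, -0.3, -3.7]
opening: 0.0145
finger_force: 69.1
the job is handed in; nothing more can be done
None
```

I've handed the job in at 13.1 s; no verdict came back. The clamp is fully open, and the large lever is gripped at its balance point and held level about 6 cm above the seat rim, with boss and eye measured within about 5 mm of seat and fork.

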